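Feel along the spring contacts of a charging rail

ROBOT

A 6-joint arm with a two-finger parallel gripper is mounted at the origin on the work surface. World frame = base frame: x ahead of the robot, y to its left, z up, the work surface at z = 0. Lengths are in mm, angles in rad, forces in N, time in s.
With the tool pointing down it reaches from about 275 to 750 mm from the base axis. Payload 10.2 kg.
Tool frame: the origin (TCP) lies midway between the tips of the shut fingers; the grasp point (between the pads) lies 19 mm behind it; z points along the fingers, y is the line along which they close (so a half turn about z gives the same grasp; the last joint's range is limited). The gripper opens to 85 mm and grips with 20 to 120 N. Pads are 22 mm wide; open, the fingers measure 114 mm over their backs; the gripper's body (76 mm by 85 mm) begins 54 mm behind the grasp point. The pads swing forward as they close: fully open they stand 13 mm farther back than shut.
Start: joints at [-1.436, 0.313, 1.498, -0, 1.331, -0.223], TCP at [183.85, -491.762, 231.294] pointing down, gripper open.
Joint ranges: [-2.94, 2.94], [-0.97, 2.17], [0.19, 2.56], [-1.23, 4.37], [0.02, 3.11], [-2.88, 2.88]. Speed limits (rad/s): [2.39, 2.39, 3.01, 3.14, 3.14, 3.14].

INTERFACE

Orientations are given as a unit quaternion [w, x, y, z].
In Python, from rig import ctrl gives the robot as it stands.
- The arm moves only by the tool arm_command, never from a script. Its argument "increments" is a list of rows, each an object with "dr": the turn, a rotation vector about the tool's x, y, z in units of pi/4 rad (1.0 is pi/4 rad), a list of three; "offset": the shift along the tool's x, y, z in units of 120 mm (1.0 is 120 mm), a list of three; "hand": the opening, from -1 (shut) to 1 (fully open). A call has 1 to 8 rows; each row shifts and turns the commanded pose from where the row before left it, along the tool's axes as they then stand; what a row does not reach is not made up. A row lasts 1/10 s, in which the tool goes at most 50 mm and 8.59 degrees, less where a joint would pass 70% of its speed; a pose out of reach is approached as far as the arm can. A call with a number of a shift or a turn outside -1 to 1 is refused whole. A call with a gripper value outside its range is refused whole. The fingers move at their own pace and stop on an object; "grip_force" is the grip in N (left out, the last holds). Time passes only in rows, so rows that do not move let the fingers close. It gives the time, the measured TCP pose, the force, the opening and the grip force at its end, in the units of the state.
- ctrl.sense(): the state, without advancing time (a new reading comes with each control period).
- ctrl.capture(name): name is "scene" or "top" or "wrist"; returns the picture (480x640x3 uint8, red, green, blue); there is no depth.
- ctrl.camera_info(name): a dict with "K" (3x3 intrinsics, pixels), "dist" ([k1, k2, p1, p2, k3] as OpenCV has them; the pictures are not rectified), "R" (3x3) and "t" (3): a world point X has camera coordinates R X + t. Camera axes: x right, y down, z forward; pixel columns grow to the right and rows downward; lengths in mm; the calibration is good to about 2 mm. A picture is of the moment at which its call begins: read the wrist's pose just before it. camera_info takes no time and is no camera call; for the wrist camera it gives the pose at the moment of the call.
- ctrl.finish_job(): hands the job in; it is judged then, once.
The state is a dict: "time_s": time; "joints": joint angles; "dq": joint speeds; "tau": joint torques, N m; "eef_pos": TCP position; "ee_rot": TCP orientation; "force": force on the tool from outside, world axes, zero at the start; "wrist_torque": the same for the moment, N m; "grip_width": opening from 0.0 (shut) to 1.0 (fully open); "grip_force": force on a finger pad.
Only numpy, scipy, OpenCV 4.12 (cv2) and the standard library are available. Lean on these libraries where they do the work, as an engineer would, in place of code of your own. Each camera call takes 0.05 s, during which the arm holds its last target. There are 200 camera calls.

TASK

Check the spring contacts of the charging rail: run the fingertips lightly along the row of five arched contacts, from the one next to the tall supply box to the one at the plain end, so that each in turn dips a few millimetres and springs back up. Do not press any contact down to its stop, do not shift or lift the rail, and leave the batteries, the bit case and the drill where they stand.

Things in the scene. Friction and masses are not known exactly. Their poses are not given: they have to be found in the camera images.
- rail: Loose charging rail, aluminium, 275 x 60 mm, flat top 45 mm above the bench, about 1.8 kg, at any yaw. Origin: on the bench under contact 3, on the centre line. x runs along the row from supply box to plain end, z up. Supply box: black, 60 x 72 x 66 mm (along, across, high), at x = -135 to -195 mm, cable gland on its outer side. The +x end has only a thin black cap.
- contact1_top (a point): Top of arched brass contact 1 of 5 (1 next to the supply box, 5 at the plain end), 55 mm above the bench at rest; moves with it. At x = -104 mm on the rail's centre line. The arch is the cap of a lying cylinder, 25 mm radius, 20 mm wide across the row, 10 mm proud of the rail's top and 40 mm long along the row; contacts are 52 mm apart.
- contact2_top (a point): Top of arched brass contact 2 of 5 (1 next to the supply box, 5 at the plain end), 55 mm above the bench at rest; moves with it. At x = -52 mm on the rail's centre line. The arch is the cap of a lying cylinder, 25 mm radius, 20 mm wide across the row, 10 mm proud of the rail's top and 40 mm long along the row; contacts are 52 mm apart.
- contact3_top (a point): Top of arched brass contact 3 of 5 (1 next to the supply box, 5 at the plain end), 55 mm above the bench at rest; moves with it. At x = 0 mm on the rail's centre line. The arch is the cap of a lying cylinder, 25 mm radius, 20 mm wide across the row, 10 mm proud of the rail's top and 40 mm long along the row; contacts are 52 mm apart.
- contact4_top (a point): Top of arched brass contact 4 of 5 (1 next to the supply box, 5 at the plain end), 55 mm above the bench at rest; moves with it. At x = 52 mm on the rail's centre line. The arch is the cap of a lying cylinder, 25 mm radius, 20 mm wide across the row, 10 mm proud of the rail's top and 40 mm long along the row; contacts are 52 mm apart.
- contact5_top (a point): Top of arched brass contact 5 of 5 (1 next to the supply box, 5 at the plain end), 55 mm above the bench at rest; moves with it. At x = 104 mm on the rail's centre line. The arch is the cap of a lying cylinder, 25 mm radius, 20 mm wide across the row, 10 mm proud of the rail's top and 40 mm long along the row; contacts are 52 mm apart.
- contact1 (a joint): How far contact 1 is pressed down, in m: 0 at rest (up), hard stop at 0.009. A spring pushes it back up: about 1 N starts it moving, 2.5 N at 4 mm, 4.2 N at the stop. A fingertip (both fingers closed make one) sliding along the row 3 to 4 mm below the resting tops rides over the arches and presses each in turn.
- contact2 (a joint): How far contact 2 is pressed down, in m: 0 at rest (up), hard stop at 0.009. A spring pushes it back up: about 1 N starts it moving, 2.5 N at 4 mm, 4.2 N at the stop. A fingertip (both fingers closed make one) sliding along the row 3 to 4 mm below the resting tops rides over the arches and presses each in turn.
- contact3 (a joint): How far contact 3 is pressed down, in m: 0 at rest (up), hard stop at 0.009. A spring pushes it back up: about 1 N starts it moving, 2.5 N at 4 mm, 4.2 N at the stop. A fingertip (both fingers closed make one) sliding along the row 3 to 4 mm below the resting tops rides over the arches and presses each in turn.
- contact4 (a joint): How far contact 4 is pressed down, in m: 0 at rest (up), hard stop at 0.009. A spring pushes it back up: about 1 N starts it moving, 2.5 N at 4 mm, 4.2 N at the stop. A fingertip (both fingers closed make one) sliding along the row 3 to 4 mm below the resting tops rides over the arches and presses each in turn.
- contact5 (a joint): How far contact 5 is pressed down, in m: 0 at rest (up), hard stop at 0.009. A spring pushes it back up: about 1 N starts it moving, 2.5 N at 4 mm, 4.2 N at the stop. A fingertip (both fingers closed make one) sliding along the row 3 to 4 mm below the resting tops rides over the arches and presses each in turn.
- battery_a: Slim round stick battery standing upright beside the rail, loose: 34 mm diameter, 80 mm high; origin at the centre of its foot. Centre at least 75 mm from the rail's centre line. To be left alone.
- battery_b: Slim round stick battery standing upright beside the rail, loose: 34 mm diameter, 80 mm high; origin at the centre of its foot. Centre at least 75 mm from the rail's centre line. To be left alone.
- bit_case: Flat dark blue bit case lying on the bench, loose: 62 x 100 x 28 mm (x, y, z); origin at the centre of its underside. To be left alone.
- drill: Cordless drill standing on its battery foot, loose: foot 115 x 75 mm (x, y), 210 mm high, nose reaching 135 mm along +x; origin at the centre of the foot's underside. To be left alone.

How it is judged:
By the outcome, as a careful person would: the job done as asked, in the order asked, and still so for the second after the job is handed in, with the robot touching nothing.
It also fails if it takes over 38 s, if anything falls off the work surface, if the arm or the gripper's body presses on something with over 40 N, if the wrist force passes 120 N, or if a joint passes its speed limit or range.

## Working session

There is one attempt and no reset: what is moved stays moved. The work goes in short steps, Python scripts to look and compute and a tool call to move; the robot and the scene stay as the last step left them, time stands still between calls to the robot, and variables do not carry over. Pictures are saved under pics/ and viewed, at most 10 in all, crops included, and the job is handed in when it is done.

Besides the shell and the picture viewer there is one more tool, called after "Request:" by a JSON object that holds its "fn" and its "kwargs", one argument or row to a line. arm_command: Moves the arm, as the interface text tells. Shifts and turns lie within -1 to 1; 1 stands for 120 mm of shift or pi/4 rad of turn. Its arguments: {"type":"object","properties":{"increments":{"type":"array"},"grip_force":{"type":"number"}},"required":["increments"]}

```bash
mkdir -p pics
python3 - <<'E'
from rig import ctrl
import cv2
s=ctrl.sense();print(s)
for n in("top","scene"):
    im=ctrl.capture(n);cv2.imwrite(f"pics/{n}0.png",im[:,:,::-1]);c=ctrl.camera_info(n);print(n,c)
E
```

```text
{'time_s': 0.0, 'joints': array([-1.43640271e+00,  3.13443705e-01,  1.49844773e+00, -1.14389185e-05,
        1.33097794e+00, -2.23399854e-01]), 'dq': array([ 8.08905246e-04, -1.63310232e-03, -1.62551905e-03, -3.98609132e-05,
        7.02415697e-04, -8.38991080e-04]), 'tau': array([-1.18179792e-03, -4.12266827e+01, -2.59743798e+01, -2.58453092e-04,
        4.19728385e-03, -2.29740425e-05]), 'eef_pos': array([ 183.81008865, -491.49749065,  230.73428494]), 'ee_rot': array([-6.37973450e-04,  9.84040168e-01,  1.77945331e-01,  2.28501532e-05]), 'force': array([ 0.50912299, -0.20513501, -0.25884453]), 'wrist_torque': array([ 0.01561299, -0.00040536,  0.01687004]), 'grip_force': 0.0, 'grip_width': 0.9954109703455698}
top {'K': array([[621.2451337 ,   0.        , 328.2300664 ],
       [  0.        , 621.2451337 , 245.57088924],
       [  0.        ,   0.        ,   1.        ]]), 'dist': array([0.07417402, 0.        , 0.        , 0.        , 0.        ]), 'R': array([[ 0.02951703, -0.9994114 ,  0.01748142],
       [-0.98989554, -0.0316537 , -0.13822035],
       [ 0.13869235, -0.01322492, -0.99024721]]), 't': array([  -3.0290641 ,  579.44732061, 1751.7956722 ])}
scene {'K': array([[593.76051568,   0.        , 321.38736679],
       [  0.        , 593.76051568, 239.78786471],
       [  0.        ,   0.        ,   1.        ]]), 'dist': array([-0.0772183,  0.       ,  0.       ,  0.       ,  0.       ]), 'R': array([[ 0.45144624,  0.89226262,  0.00798134],
       [ 0.74603916, -0.37252627, -0.55195086],
       [-0.48951187,  0.25513053, -0.83383844]]), 't': array([-294.81913988, -384.23600023, 1781.47326659])}
```

View pics/top0.png

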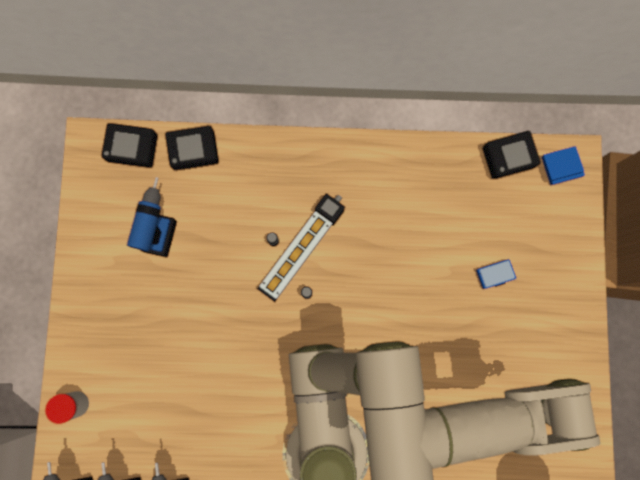

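View pics/scene0.png

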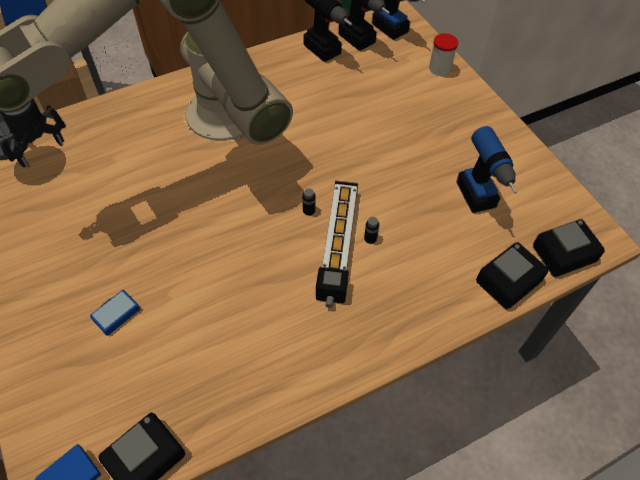

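The top view shows the rail running from the supply box at about (330,208) to the plain end at (268,290). The brass contacts lie between (318,226) and (274,284), with batteries at (272,239) and (306,292). The scene view agrees: box at (332,285), contacts up to (344,194).

```bash
cat > h.py <<'E'
import numpy as np,cv2
from rig import ctrl
def ray(c,uv,z):
    K,d,R,t=[np.array(c[k],float) for k in("K","dist","R","t")]
    p=cv2.undistortPoints(np.array(uv,float).reshape(-1,1,2),K,d).reshape(-1,2)
    D=np.c_[p,np.ones(len(p))]@R; C=-R.T@t
    return C+D*((z-C[2])/D[:,2])[:,None]
def brass(im,box):
    hsv=cv2.cvtColor(im,cv2.COLOR_RGB2HSV)
    m=cv2.inRange(hsv,(12,140,110),(28,255,255)); k=np.zeros_like(m);x0,y0,x1,y1=box;k[y0:y1,x0:x1]=m[y0:y1,x0:x1]
    n,l,s,c=cv2.connectedComponentsWithStats(k)
    return [(s[i,4],*c[i].round(1)) for i in range(1,n) if s[i,4]>25]
E
python3 - <<'E'
from h import *
for n,b in(("top",(262,212,328,294)),("scene",(322,182,358,272))):
    im=cv2.imread(f"pics/{n}0.png")[:,:,::-1].copy();r=brass(im,b);c=ctrl.camera_info(n)
    print(n,r);P=ray(c,[q[1:] for q in r],50.);print(P.round(1))
    if len(P)>2:
        d=P[-1]-P[0];print(np.degrees(np.arctan2(d[1],d[0])),np.linalg.norm(d))
c=ctrl.camera_info("top");print("batt",ray(c,[(272,239),(306,292)],60.).round(0))
print(ctrl.camera_info("wrist"))
E
```

```text
top [(np.int32(90), np.float64(316.8), np.float64(225.1)), (np.int32(93), np.float64(306.2), np.float64(239.5)), (np.int32(94), np.float64(295.4), np.float64(253.9)), (np.int32(91), np.float64(284.5), np.float64(268.5)), (np.int32(95), np.float64(273.5), np.float64(283.2))]
[[636.4  49.6  50. ]
 [593.5  78.6  50. ]
 [550.9 108.1  50. ]
 [508.  137.5  50. ]
 [465.2 167.   50. ]]
145.55880133490874 207.6023658191641
scene [(np.int32(82), np.float64(344.4), np.float64(193.5)), (np.int32(88), np.float64(342.1), np.float64(209.4)), (np.int32(94), np.float64(339.7), np.float64(225.7)), (np.int32(98), np.float64(337.2), np.float64(242.9)), (np.int32(103), np.float64(334.8), np.float64(260.5))]
[[469.7 159.7  50. ]
 [512.6 130.2  50. ]
 [554.9 100.9  50. ]
 [597.9  71.2  50. ]
 [640.4  42.4  50. ]]
-34.51164173443321 207.1801083666039
batt [[590. 176.  60.]
 [442.  74.  60.]]
{'K': array([[342.08429635,   0.        , 319.02779157],
       [  0.        , 342.08429635, 234.92954395],
       [  0.        ,   0.        ,   1.        ]]), 'dist': array([-0.06590741,  0.        ,  0.        ,  0.        ,  0.        ]), 'R': array([[ 0.3498421 , -0.93680803, -0.00110499],
       [-0.89945046, -0.33622058,  0.27918559],
       [-0.26191482, -0.09667699, -0.96023653]]), 't': array([-525.7452334 ,  -35.63705623,  380.18896538])}
```

Request:
{"fn": "arm_command", "kwargs": {
  "increments": [
    {"dr":[0,0,0],"offset":[0.288,-0.225,0],"hand":-1},
    {"dr":[0,0,0],"offset":[0.288,-0.225,0],"hand":-1},
    {"dr":[0,0,0],"offset":[0.288,-0.225,0],"hand":-1},
    {"dr":[0,0,0],"offset":[0.288,-0.225,0],"hand":-1},
    {"dr":[0,0,0],"offset":[0.288,-0.225,0],"hand":-1},
    {"dr":[0,0,0],"offset":[0.288,-0.225,0],"hand":-1},
    {"dr":[0,0,0],"offset":[0.288,-0.225,0],"hand":-1},
    {"dr":[0,0,0],"offset":[0.288,-0.225,0],"hand":-1}
  ]
}}

```text
time_s: 0.9
eef_pos: [367.7, -190.9, 231.2]
ee_rot: [-0.0, 0.984, 0.178, -0.0]
force: [0.2, -0.6, 0.1]
grip_width: -0.001
grip_force: 0.0
```

Request:
{"fn": "arm_command", "kwargs": {
  "increments": [
    {"dr":[0,0,0],"offset":[0.288,-0.225,0],"hand":-1},
    {"dr":[0,0,0],"offset":[0.288,-0.225,0],"hand":-1},
    {"dr":[0,0,0],"offset":[0.288,-0.225,0],"hand":-1},
    {"dr":[0,0,0],"offset":[0.288,-0.225,0],"hand":-1},
    {"dr":[0,0,0],"offset":[0.288,-0.225,0],"hand":-1},
    {"dr":[0,0,0],"offset":[0.288,-0.225,0],"hand":-1},
    {"dr":[0,0,0],"offset":[0.288,-0.225,0],"hand":-1},
    {"dr":[0,0,0],"offset":[0.288,-0.225,0],"hand":-1}
  ]
}}

```text
time_s: 1.7
eef_pos: [551.0, 108.4, 231.0]
ee_rot: [-0.0, 0.984, 0.178, -0.0]
force: [0.7, -1.8, 0.6]
grip_width: -0.005
grip_force: 0.0
```

Request:
{"fn": "arm_command", "kwargs": {
  "increments": [
    {"dr":[0,0,-0.185],"offset":[0,0,0],"hand":-1},
    {"dr":[0,0,-0.185],"offset":[0,0,0],"hand":-1},
    {"dr":[0,0,-0.185],"offset":[0,0,0],"hand":-1},
    {"dr":[0,0,-0.185],"offset":[0,0,0],"hand":-1},
    {"dr":[0,0,-0.185],"offset":[0,0,0],"hand":-1},
    {"dr":[0,0,-0.185],"offset":[0,0,0],"hand":-1},
    {"dr":[0,0,-0.185],"offset":[0,0,0],"hand":-1},
    {"dr":[0,0,-0.185],"offset":[0,0,0],"hand":-1}
  ]
}}

```text
time_s: 2.5
eef_pos: [550.3, 106.5, 230.9]
ee_rot: [-0.0, 0.723, 0.691, -0.0]
force: [-0.3, 0.0, -0.3]
grip_width: -0.003
grip_force: 0.0
```

Request:
{"fn": "arm_command", "kwargs": {
  "increments": [
    {"dr":[0,0,-0.185],"offset":[0,0,0],"hand":-1},
    {"dr":[0,0,-0.185],"offset":[0,0,0],"hand":-1},
    {"dr":[0,0,-0.185],"offset":[0,0,0],"hand":-1},
    {"dr":[0,0,-0.185],"offset":[0,0,0],"hand":-1},
    {"dr":[0,0,-0.185],"offset":[0,0,0],"hand":-1},
    {"dr":[0,0,-0.185],"offset":[0,0,0],"hand":-1},
    {"dr":[0,0,-0.185],"offset":[0,0,0],"hand":-1},
    {"dr":[0,0,0],"offset":[0,0,0],"hand":-1}
  ]
}}

```text
time_s: 3.3
eef_pos: [550.4, 106.5, 230.9]
ee_rot: [-0.0, 0.297, 0.955, -0.0]
force: [0.8, -0.2, 0.2]
grip_width: 0.001
grip_force: 0.0
```

Run:
```python
from h import *
s=ctrl.sense();print(s['time_s'],s['joints'].round(3),s['eef_pos'].round(1),s['ee_rot'].round(4),s['force'].round(2),s['grip_width'])
c=ctrl.camera_info("wrist");im=ctrl.capture("wrist");cv2.imwrite("pics/w1.png",im[:,:,::-1])
np.save("w1.npy",c,allow_pickle=True)
r=[q for q in brass(im,(0,0,640,480)) if q[0]>200]
print(r);print(ray(c,[q[1:] for q in r],50.).round(1))
```

```text
3.3 [-0.018  0.392  1.387  0.     1.363 -0.986] [550.4 106.5 230.9] [-4.000e-04  2.970e-01  9.549e-01 -1.000e-04] [ 0.84 -0.2   0.15] 0.0007992675838212728
[(np.int32(479), np.float64(319.0), np.float64(95.0)), (np.int32(728), np.float64(317.3), np.float64(160.7)), (np.int32(749), np.float64(318.5), np.float64(213.2)), (np.int32(660), np.float64(318.8), np.float64(261.7))]
[[463.6 166.   50. ]
 [510.4 131.8  50. ]
 [552.3 104.3  50. ]
 [593.8  76.1  50. ]]
```

View pics/w1.png

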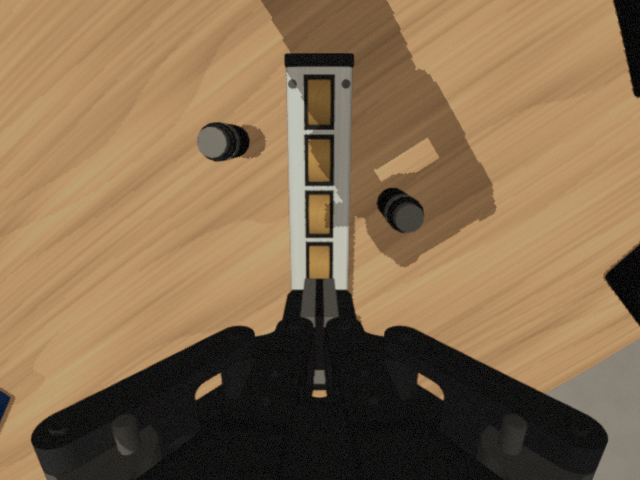

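The wrist view shows contacts 5 to 2 at (319,102), (319,160), (319,214) and (319,262), in line with the shut fingertips at x≈319. The yaw and lateral position are right. Now I'll move back to contact 1 and descend to just above it.

Request:
{"fn": "arm_command", "kwargs": {
  "increments": [
    {"dr":[0,0,0],"offset":[-0.32,-0.005,0],"hand":-1},
    {"dr":[0,0,0],"offset":[-0.32,0,0],"hand":-1},
    {"dr":[0,0,0],"offset":[-0.32,0,0],"hand":-1},
    {"dr":[0,0,0],"offset":[0,0,0.35],"hand":-1},
    {"dr":[0,0,0],"offset":[0,0,0.35],"hand":-1},
    {"dr":[0,0,0],"offset":[0,0,0.35],"hand":-1},
    {"dr":[0,0,0],"offset":[0,0,0],"hand":-1},
    {"dr":[0,0,0],"offset":[0,0,0],"hand":-1}
  ]
}}

```text
time_s: 4.15
eef_pos: [645.3, 40.5, 106.4]
ee_rot: [0.0, 0.299, 0.954, 0.0]
force: [-0.6, 1.0, 0.9]
grip_width: 0.002
grip_force: 0.0
```

Run:
```python
from h import *
for i in range(4):
    s=ctrl.sense();print(s['time_s'],s['eef_pos'].round(2),s['ee_rot'].round(4),s['force'].round(2))
    if i==0: im=ctrl.capture("wrist")
    else: im2=ctrl.capture("scene")
a=im2[120:320,220:460];cv2.imwrite("pics/s2.png",cv2.resize(a,None,fx=3,fy=3,interpolation=2)[:,:,::-1])
cv2.imwrite("pics/w2.png",im[:,:,::-1]);c=ctrl.camera_info("wrist")
r=[q for q in brass(im,(0,0,640,480)) if q[0]>200];print(r)
P=ray(c,[q[1:] for q in r],51.)
d=np.array([-.8246,.5657]);n=np.array([.5657,.8246]);T=s['eef_pos'][:2]
print(P.round(1),(P[:,:2]-T)@d,(P[:,:2]-T)@n)
```

```text
4.15 [645.35  40.55 106.37] [2.000e-04 2.986e-01 9.544e-01 0.000e+00] [-0.6   0.97  0.9 ]
4.2 [646.07  40.52 107.82] [1.700e-03 2.983e-01 9.545e-01 3.000e-04] [ 0.1   0.48 -0.12]
4.25 [646.26  40.5  108.26] [2.200e-03 2.981e-01 9.545e-01 4.000e-04] [-0.11 -0.28 -0.06]
4.3 [646.18  40.5  108.16] [2.200e-03 2.980e-01 9.546e-01 4.000e-04] [-0.69  0.38 -0.35]
[(np.int32(2170), np.float64(319.1), np.float64(50.2)), (np.int32(1924), np.float64(319.3), np.float64(148.6)), (np.int32(1651), np.float64(319.4), np.float64(235.9))]
[[552.1 105.5  51. ]
 [594.8  76.1  51. ]
 [637.5  46.6  51. ]] [114.34903901  62.51949193  10.58417601] [0.3686116  0.27647958 0.13951315]
```

View pics/s2.png

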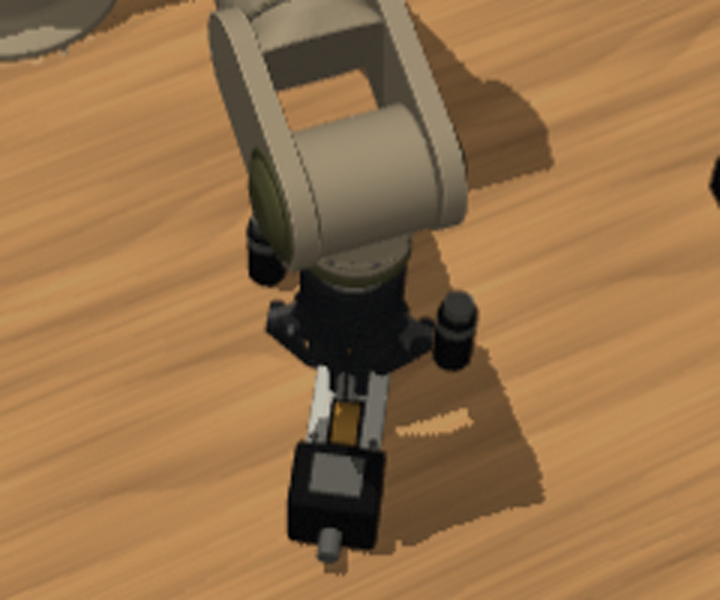

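View pics/w2.png

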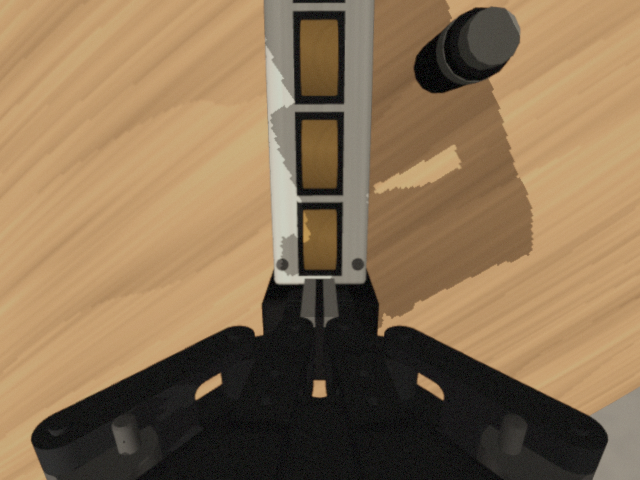

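The wrist view now shows contact 1 in full at (319,236), 10.6 mm ahead of the tip and 0.2 mm off centre. The scene crop shows the gripper clear of the box and both batteries. I'll descend slowly to z≈60.

Request:
{"fn": "arm_command", "kwargs": {
  "increments": [
    {"dr":[0,0,0],"offset":[0,0,0.1],"hand":-1},
    {"dr":[0,0,0],"offset":[0,0,0.1],"hand":-1},
    {"dr":[0,0,0],"offset":[0,0,0.1],"hand":-1},
    {"dr":[0,0,0],"offset":[0,0,0.1],"hand":-1},
    {"dr":[0,0,0],"offset":[0,0,0],"hand":-1},
    {"dr":[0,0,0],"offset":[0,0,0],"hand":-1},
    {"dr":[0,0,0],"offset":[0,0,0],"hand":-1}
  ]
}}

```text
time_s: 5.05
eef_pos: [645.2, 40.6, 57.8]
ee_rot: [0.0, 0.298, 0.955, 0.0]
force: [0.5, 1.2, 0.9]
grip_width: -0.002
grip_force: 0.0
```

```bash
cat > m.py <<'E'
from h import *
R=[]
for i in range(6):
    s=ctrl.sense();R.append(np.r_[s['eef_pos'],s['force'],s['ee_rot']]);im=ctrl.capture("wrist")
print(s['time_s'],np.mean(R,0).round(4),np.std(R,0).round(2)[:6])
c=ctrl.camera_info("wrist")
r=[q for q in brass(im,(0,0,640,480)) if q[0]>200];print(r)
P=ray(c,[q[1:] for q in r],51.);D=P[:,:2]-s['eef_pos'][:2]
print(D@[-.8246,.5657],D@[.5657,.8246])
E
python3 m.py
```

```text
5.3 [ 6.451837e+02  4.057720e+01  5.776090e+01  1.336000e-01 -1.422000e-01
  7.010000e-02  4.000000e-04  2.976000e-01  9.547000e-01  1.000000e-04] [0.07 0.01 0.09 0.34 0.77 0.51]
[(np.int32(3348), np.float64(319.9), np.float64(33.1)), (np.int32(3575), np.float64(319.9), np.float64(154.8)), (np.int32(1966), np.float64(320.2), np.float64(256.4))]
[109.59683835  61.71697135  15.45927894] [0.52811437 0.39176291 0.4052781 ]
```

Request:
{"fn": "arm_command", "kwargs": {
  "increments": [
    {"dr":[0,0,0],"offset":[0.02,-0.003,0.013],"hand":-1},
    {"dr":[0,0,0],"offset":[0.02,0,0.013],"hand":-1},
    {"dr":[0,0,0],"offset":[0.02,0,0.013],"hand":-1},
    {"dr":[0,0,0],"offset":[0.02,0,0.013],"hand":-1},
    {"dr":[0,0,0],"offset":[0,0,0],"hand":-1},
    {"dr":[0,0,0],"offset":[0,0,0],"hand":-1}
  ]
}}

```text
time_s: 5.95
eef_pos: [636.7, 46.0, 51.2]
ee_rot: [-0.0, 0.298, 0.955, 0.0]
force: [-0.9, 0.6, 2.3]
grip_width: 0.003
grip_force: 1.1
```

```bash
python3 m.py
```

```text
6.2 [ 6.367217e+02  4.593160e+01  5.107860e+01 -7.370000e-01  8.426000e-01
  2.266700e+00 -2.000000e-04  2.976000e-01  9.547000e-01  1.000000e-04] [0.01 0.02 0.05 0.24 0.58 0.4 ]
[(np.int32(4707), np.float64(320.8), np.float64(48.0)), (np.int32(3842), np.float64(320.8), np.float64(180.3)), (np.int32(587), np.float64(321.4), np.float64(273.7))]
[102.53113873  51.55792209   9.46304776] [0.85832542 0.74640676 0.93551104]
```

The upward force is 2.3 N at z=51.1, so contact 1 is pressed about 3.5 mm. Now I'll slide along the row.

Request:
{"fn": "arm_command", "kwargs": {
  "increments": [
    {"dr":[0,0,0],"offset":[0.05,0.003,0],"hand":-1},
    {"dr":[0,0,0],"offset":[0.05,0.003,0],"hand":-1},
    {"dr":[0,0,0],"offset":[0.05,0,0],"hand":-1},
    {"dr":[0,0,0],"offset":[0.05,0,0],"hand":-1},
    {"dr":[0,0,0],"offset":[0.05,0,0],"hand":-1},
    {"dr":[0,0,0],"offset":[0.05,0,0],"hand":-1},
    {"dr":[0,0,0],"offset":[0.05,0,0],"hand":-1},
    {"dr":[0,0,0],"offset":[0.05,0,0],"hand":-1}
  ]
}}

```text
time_s: 7.05
eef_pos: [597.5, 73.9, 51.3]
ee_rot: [0.0, 0.298, 0.955, 0.0]
force: [0.4, -2.4, 1.8]
grip_width: -0.002
grip_force: 1.0
```

```bash
python3 m.py
```

```text
7.3 [ 5.971817e+02  7.407750e+01  5.106460e+01 -7.512000e-01  3.810000e-01
  1.824100e+00 -4.000000e-04  2.975000e-01  9.547000e-01  0.000000e+00] [0.25 0.21 0.12 0.7  1.29 0.36]
[(np.int32(4635), np.float64(318.9), np.float64(43.7)), (np.int32(4066), np.float64(318.9), np.float64(172.5)), (np.int32(922), np.float64(319.0), np.float64(269.8))]
[103.94231341  54.69277256  11.2876576 ] [ 0.13165517 -0.04238954 -0.15145599]
```

Request:
{"fn": "arm_command", "kwargs": {
  "increments": [
    {"dr":[0,0,0],"offset":[0.05,0,0],"hand":-1},
    {"dr":[0,0,0],"offset":[0.05,0,0],"hand":-1},
    {"dr":[0,0,0],"offset":[0.05,0,0],"hand":-1},
    {"dr":[0,0,0],"offset":[0.05,0,0],"hand":-1},
    {"dr":[0,0,0],"offset":[0.05,0,0],"hand":-1},
    {"dr":[0,0,0],"offset":[0.05,0,0],"hand":-1},
    {"dr":[0,0,0],"offset":[0.05,0,0],"hand":-1},
    {"dr":[0,0,0],"offset":[0.05,0,0],"hand":-1}
  ]
}}

```text
time_s: 8.15
eef_pos: [558.1, 101.1, 51.3]
ee_rot: [0.0, 0.298, 0.955, 0.0]
force: [1.0, -0.9, 1.9]
grip_width: -0.003
grip_force: 1.0
```

```bash
python3 m.py
```

```text
8.4 [ 5.577266e+02  1.013093e+02  5.110050e+01 -7.041000e-01  6.781000e-01
  2.332700e+00 -3.000000e-04  2.975000e-01  9.547000e-01  0.000000e+00] [0.26 0.19 0.12 1.16 0.85 0.49]
[(np.int32(4429), np.float64(318.4), np.float64(41.3)), (np.int32(4297), np.float64(318.7), np.float64(164.6)), (np.int32(1301), np.float64(318.9), np.float64(265.2))]
[104.81377556  57.94399701  13.50377249] [-0.0743001  -0.1324118  -0.20854605]
```

Request:
{"fn": "arm_command", "kwargs": {
  "increments": [
    {"dr":[0,0,0],"offset":[0.05,0,0],"hand":-1},
    {"dr":[0,0,0],"offset":[0.05,0,0],"hand":-1},
    {"dr":[0,0,0],"offset":[0.05,0,0],"hand":-1},
    {"dr":[0,0,0],"offset":[0.05,0,0],"hand":-1},
    {"dr":[0,0,0],"offset":[0.05,0,0],"hand":-1},
    {"dr":[0,0,0],"offset":[0.05,0,0],"hand":-1},
    {"dr":[0,0,0],"offset":[0.05,0,0],"hand":-1},
    {"dr":[0,0,0],"offset":[0.05,0,0],"hand":-1}
  ]
}}

```text
time_s: 9.25
eef_pos: [518.7, 128.3, 51.3]
ee_rot: [0.0, 0.298, 0.955, 0.0]
force: [2.0, -0.1, 1.7]
grip_width: -0.002
grip_force: 1.1
```

```bash
python3 m.py
```

```text
9.5 [ 5.183386e+02  1.285207e+02  5.113240e+01  1.773000e-01  7.660000e-01
  1.942700e+00 -2.000000e-04  2.975000e-01  9.547000e-01  1.000000e-04] [0.25 0.19 0.1  1.4  0.77 0.47]
[(np.int32(4360), np.float64(318.3), np.float64(154.9)), (np.int32(1718), np.float64(318.6), np.float64(260.4))]
[61.90290211 15.80450902] [-0.24787668 -0.3020554 ]
```

Request:
{"fn": "arm_command", "kwargs": {
  "increments": [
    {"dr":[0,0,0],"offset":[0.05,-0.003,0],"hand":-1},
    {"dr":[0,0,0],"offset":[0.05,0,0],"hand":-1},
    {"dr":[0,0,0],"offset":[0.05,0,0],"hand":-1},
    {"dr":[0,0,0],"offset":[0.05,0,0],"hand":-1},
    {"dr":[0,0,0],"offset":[0.05,0,0],"hand":-1},
    {"dr":[0,0,0],"offset":[0.05,0,0],"hand":-1},
    {"dr":[0,0,0],"offset":[0.05,0,0],"hand":-1},
    {"dr":[0,0,0],"offset":[0.05,0,0],"hand":-1}
  ]
}}

```text
time_s: 10.35
eef_pos: [479.0, 155.3, 51.2]
ee_rot: [0.0, 0.298, 0.955, 0.0]
force: [2.0, -0.8, 1.7]
grip_width: 0.001
grip_force: 1.1
```

Request:
{"fn": "arm_command", "kwargs": {
  "increments": [
    {"dr":[0,0,0],"offset":[0.05,0,0],"hand":-1},
    {"dr":[0,0,0],"offset":[0.05,0,0],"hand":-1},
    {"dr":[0,0,0],"offset":[0.05,0,0],"hand":-1},
    {"dr":[0,0,0],"offset":[0.05,0,0],"hand":-1},
    {"dr":[0,0,0],"offset":[0.05,0,0],"hand":-1},
    {"dr":[0,0,0],"offset":[0.05,0,0],"hand":-1},
    {"dr":[0,0,0],"offset":[0.05,0,0],"hand":-1},
    {"dr":[0,0,0],"offset":[0.05,0,0],"hand":-1}
  ]
}}

```text
time_s: 11.15
eef_pos: [438.8, 182.7, 50.8]
ee_rot: [-0.0, 0.298, 0.955, -0.0]
force: [-0.3, -1.1, -0.3]
grip_width: -0.001
grip_force: 0.0
```

Request:
{"fn": "arm_command", "kwargs": {
  "increments": [
    {"dr":[0,0,0],"offset":[0,0,-0.1],"hand":-1},
    {"dr":[0,0,0],"offset":[0,0,-0.2],"hand":-1},
    {"dr":[0,0,0],"offset":[0,0,-0.3],"hand":-1},
    {"dr":[0,0,0],"offset":[0,0,-0.3],"hand":-1},
    {"dr":[0,0,0],"offset":[0,0,-0.2],"hand":-1},
    {"dr":[0,0,0],"offset":[0,0,-0.1],"hand":-1},
    {"dr":[0,0,0],"offset":[0,0,0],"hand":-1},
    {"dr":[0,0,0],"offset":[0,0,0],"hand":-1}
  ]
}}

```text
time_s: 11.95
eef_pos: [439.1, 182.3, 194.1]
ee_rot: [-0.001, 0.298, 0.955, -0.0]
force: [0.3, 0.6, -0.0]
grip_width: 0.0
grip_force: 0.0
```

Run:
```python
from h import *
s=ctrl.sense();print(s['time_s'],s['eef_pos'].round(1),s['force'].round(2))
for n,b in(("top",(262,212,328,294)),("scene",(322,182,358,272))):
    im=ctrl.capture(n);print(n,brass(im,b))
    cv2.imwrite(f"pics/{n}9.png",im[:,:,::-1])
```

```text
11.95 [439.1 182.3 194.1] [ 0.3   0.57 -0.05]
top [(np.int32(90), np.float64(316.8), np.float64(225.1)), (np.int32(95), np.float64(306.1), np.float64(239.5)), (np.int32(94), np.float64(295.4), np.float64(253.9)), (np.int32(72), np.float64(285.7), np.float64(267.4))]
scene [(np.int32(83), np.float64(344.4), np.float64(193.5)), (np.int32(88), np.float64(342.1), np.float64(209.4)), (np.int32(93), np.float64(339.7), np.float64(225.7)), (np.int32(98), np.float64(337.2), np.float64(242.9)), (np.int32(103), np.float64(334.8), np.float64(260.5))]
```

View pics/scene9.png

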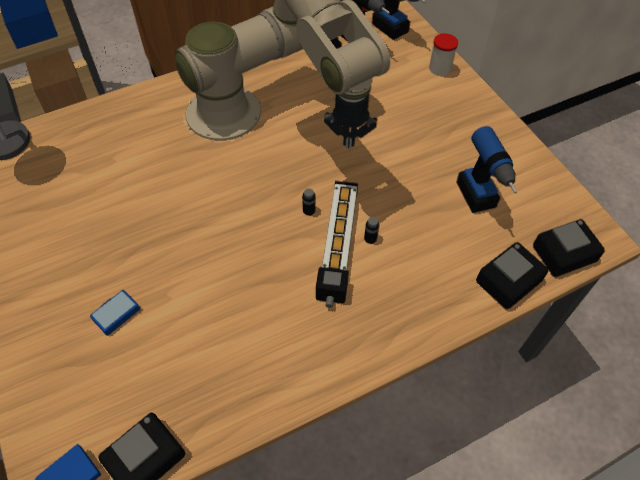

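The scene view shows the rail's contacts at the same pixels as before, (344.4,193.5) to (334.8,260.5). The batteries, bit case and drill have not moved, and the arm is clear.

```bash
python3 -c "
from rig import ctrl
print(ctrl.finish_job())"
```

```text
the job is handed in; nothing more can be done
None
```

I ran the shut fingertips along contacts 1 to 5 in order and handed the job in. Upward force was about 2 N at z ≈ 51 mm where I read it, an estimated dip of 3–4 mm per contact, and afterwards the rail, batteries, bit case and drill had not moved in the camera views.

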